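# Hang the blue bracelets on the anodising contact

## Task

Hang the rack of blue cuffs from the spring grabber on the anodising stand's work bar: press the red plunger so that its hook comes out, run the grabber along the bar until the hook is under the rack's top bar, and let the plunger up so that the hook lifts the rack clear of the drip tray and clamps it. All the cuffs are freshly cleaned, so do not touch any of the racks with the gripper or arm, and leave the gold and violet racks standing in their places.

Things in the scene. Friction and masses are not known exactly. Their poses are not given: they have to be found in the camera images.
- stand: Anodising stand, fixed: white drip tray 200 x 500 x 24 mm, floor 8 mm above the bench, with two uprights (tops 197 mm up) and a brass work bar between them. Origin: centre of the tray's underside at bench level, below the grabber's line (35 mm to +x of the bar), at the middle of the carriage's travel. Its y axis runs along the bar, z up.
- carriage (a joint): Black carriage, slides along the work bar (drag about 1 N), stays where left, top 188 mm above the bench. Value in m = y of the grabber's axis in the stand's frame, -0.165 to 0.165. The axis is at x = 0 there. Carries the upright red grabber barrel: diameter 20 mm, collar of 30 mm at its top 190 mm up, nose 135 mm up.
- plunger (a joint): Travel of the sprung plunger with its hook, m: 0 = fully up, 0.022 = fully pressed (hook out). The spring pushes it up with about 4 N at the top, 7.5 N fully pressed. With a rack's bar clamped under the nose it reads about 0.003.
- cap_top (a point): Centre of the flat top of the plunger's red cap, diameter 28 mm, 14 mm thick; the top is 228 mm above the bench when up, 206 mm when pressed. The bare rod and spring show for 24 mm below the cap when it is up.
- hook (a point): Middle of the upper face of the steel hook's level bar (4 mm rod), 1 mm to the stand's +y of the cap's centre, 96 mm below its top. Shank on the -y side, mouth open to the stand's +y: 12 mm wide inside along y, centred here, closed at +y by a lip 3 mm high. Plunger up: the hook passes 5 mm above the racks' top bars; fully pressed: its lip passes 4 mm below them.
- rack_blue: The rack to hang: metal stem, foot plate 70 x 60 x 5 mm, cross-arm 160 mm long with four blue cuff bracelets of 62 mm (two each side), and on top a square loop (bail) for the hook. Loose, about 0.2 kg. Origin: middle of the foot's underside; x along the cross-arm, z up.
- rack_blue_pin (a point): Centre of the top bar of the blue rack's bail, a level rod of 6 mm, 40 mm long along the rack's x, about square to the work bar; 112 mm above the foot, 120 mm above the bench while it stands in the tray; open for 28 mm below the bar. Hung and clamped it is 132 mm above the bench.
- rack_gold: Same rack with gold cuffs, to be left standing. Origin as for the blue one.
- rack_gold_pin (a point): Centre of the top bar of the gold rack's bail.
- rack_violet: Same rack with violet cuffs, to be left standing. Origin as for the blue one.
- rack_violet_pin (a point): Centre of the top bar of the violet rack's bail.
There are look-alikes about, which are no part of the job. What is meant by the rack_gold is not pink, and is the smaller of those in its own colour.

How it is judged:
By the outcome, as a careful person would: the job done as asked, in the order asked, and still so for the second after the job is handed in, with the robot touching nothing.
It also fails if it takes over 45 s, if anything falls off the work surface, if the arm or the gripper's body presses on something with over 40 N, if the wrist force passes 120 N, or if a joint passes its speed limit or range.

## Robot

A 6-joint arm with a two-finger parallel gripper is mounted at the origin on the work surface. World frame = base frame: x ahead of the robot, y to its left, z up, the work surface at z = 0. Lengths are in mm, angles in degrees, forces in N, time in s.
With the tool pointing down it reaches from about 350 to 850 mm from the base axis. Payload 8.1 kg.
Tool frame: the origin (TCP) lies at the very end of the fingers, on their centre line; the grasp point (between the pads) lies r.tcp_to_grasp behind it (r.tcp_to_grasp is the distance from the TCP to the grasp point, in mm); z points along the fingers, y is the line along which they close (so a half turn about z gives the same grasp; the last joint's range is limited). The gripper opens to 85 mm and grips with 20 to 120 N. Pads are 22 mm wide; open, the fingers measure 114 mm over their backs; the gripper's body (76 mm by 85 mm) begins 54 mm behind the grasp point. The pads swing forward as they close: fully open they stand 13 mm farther back than shut.
Start: joints at [-73.304, 7.471, 85.268, -0, 87.261, -4.893], TCP at [220.788, -557.905, 231.292] pointing down, gripper open.
Joint ranges: [-169.43, 169.43], [-51.17, 129.36], [1.28, 143.12], [-76.62, 256.62], [0, 156.53], [-152.29, 152.29]. Speed limits (degrees/s): [136.94, 136.94, 159.86, 180, 180, 180].

## Interface

Orientations are given as [roll, pitch, yaw] about the fixed x, y, z axes, in that order (R = Rz(yaw) Ry(pitch) Rx(roll)).
In Python, from bench import r gives the robot as it stands.
- The arm moves only by the shell command python3 -m handwheel 'ROWS' [OPENING] [FORCE]. ROWS is JSON, a list of rows, each a list of 4 numbers: the shift along the tool's x, y, z in m, then the turn about the tool's z in degrees. A call has 1 to 10 rows; each row shifts and turns the commanded pose from where the row before left it, along the tool's axes as they then stand; what a row does not reach is not made up. A row lasts 1/10 s, in which the tool goes at most 50 mm and 8.59 degrees, less where a joint would pass 70% of its speed; a pose out of reach is approached as far as the arm can. A call is refused whole if a number of a shift passes 0.05 or a number of a turn 8.59, either way. A call with a gripper value outside its range is refused whole. OPENING is the finger opening in m, from 0 to 0.0854, set as the call begins (- or left out, the last holds). The fingers move at their own pace and stop on an object; FORCE is the grip in N (left out, the last holds). Time passes only in rows, so rows that do not move let the fingers close. It gives the time, the measured TCP pose, the force, the opening and the grip force at its end, in the units of the state.
- r.sense(): the state, without advancing time (a new reading comes with each control period).
- r.snapshot(name): name is "side" or "top" or "wrist"; returns the picture (384x512x3 uint8, red, green, blue); there is no depth.
- r.camera_params(name): a dict with "fx", "fy", "cx", "cy" (pixels), "R" (3x3) and "t" (3): a world point X has camera coordinates R X + t; the wrist camera has in their place "mount" (4x4, takes a point from camera to tool coordinates, whose origin is the TCP and whose axes are the flange's). Camera axes: x right, y down, z forward; pixel columns grow to the right and rows downward; lengths in mm; the calibration is good to about 2 mm. The wrist camera is an equidistant fisheye: a pixel r from the principal point sees the ray r / f radians off the axis. A picture is of the moment at which its call begins: read the wrist's pose just before it. camera_params takes no time and is no camera call.
- r.hand_in(): hands the job in; it is judged then, once.
The state is a dict: "time": time; "joint_pos": joint angles; "qd": joint speeds; "joint_efforts": joint torques, N m; "tool_pos": TCP position; "tcp_rot": TCP orientation; "ft_force": force on the tool from outside, world axes, zero at the start; "wrist_torque": the same for the moment, N m; "finger_gap": finger opening in mm; "grip_force": force on a finger pad.
Only numpy, scipy, OpenCV 4.12 (cv2) and the standard library are available. Lean on these libraries where they do the work, as an engineer would, in place of code of your own. Each camera call takes 0.05 s, during which the arm holds its last target. There are 200 camera calls.

## Working session

There is one attempt and no reset: what is moved stays moved. The work goes in short steps, Python scripts to look and compute and a shell command to move; the robot and the scene stay as the last step left them, time stands still between calls to the robot, and variables do not carry over. Pictures are saved under pics/ and viewed, at most 10 in all, crops included, and the job is handed in when it is done.

```bash
mkdir -p pics; cat > h.py <<'E'
import numpy as np,cv2
from bench import r
def save(n,img,crop=None,s=1):
    if crop: x0,y0,x1,y1=crop; img=img[y0:y1,x0:x1]
    cv2.imwrite('pics/'+n,cv2.resize(img[:,:,::-1],None,fx=s,fy=s,interpolation=cv2.INTER_CUBIC))
def ray(c,u,v):
    p=r.camera_params(c);R=np.array(p['R']);t=np.array(p['t'])
    return -R.T@t, R.T@np.array([(u-p['cx'])/p['fx'],(v-p['cy'])/p['fy'],1])
def atz(c,u,v,z):
    o,d=ray(c,u,v); return o+d*(z-o[2])/d[2]
def tri(u1,v1,u2,v2):
    o1,d1=ray('top',u1,v1);o2,d2=ray('side',u2,v2)
    A=np.c_[d1,-d2];s=np.linalg.lstsq(A,o2-o1,rcond=None)[0]
    a=o1+s[0]*d1;b=o2+s[1]*d2
    return (a+b)/2,np.linalg.norm(a-b)
def proj(c,X):
    p=r.camera_params(c);q=np.array(p['R'])@np.array(X)+np.array(p['t'])
    return p['fx']*q[0]/q[2]+p['cx'],p['fy']*q[1]/q[2]+p['cy']
E
python3 - <<'E'
from h import *
a=r.snapshot('top');b=r.snapshot('side')
np.save('top0.npy',a);np.save('side0.npy',b)
save('top0.png',a,s=1.5);save('side0.png',b,s=1.5)
for c in('top','side'):print(c,ray(c,256,192))
print(r.sense()); print(r.tcp_to_grasp)
E
```

```text
top (array([ 380.9843326 , -171.37013849, 1268.59656408]), array([ 0.08692411,  0.03035723, -0.99578964]))
side (array([ 990.14979431,  252.08989303, 1172.77578358]), array([-0.42231155, -0.33997673, -0.84065441]))
{'time': 0.1, 'joint_pos': array([-7.33032893e+01,  7.51193899e+00,  8.53241316e+01,  1.79972798e-03,
        8.72603458e+01, -4.89403209e+00]), 'qd': array([ 0.10584307, -0.10053255, -0.18218884,  0.06308064,  0.04508281,
        0.06322746]), 'joint_efforts': array([ 5.54466878e-04, -5.70952141e+01, -5.01943302e+01, -3.87748341e-04,
        8.19184439e-03, -2.24592407e-05]), 'tool_pos': array([ 220.66390673, -557.4172106 ,  230.32678203]), 'tcp_rot': array([-1.79904088e+02, -1.00165514e-02,  2.15906469e+01]), 'ft_force': array([ 0.23871718,  0.52189202, -0.3354962 ]), 'wrist_torque': array([ 0.03705766,  0.01267781, -0.00675523]), 'grip_force': 0.0, 'finger_gap': 85.13034256025486}
18.700000000000003
```

View pics/top0.png

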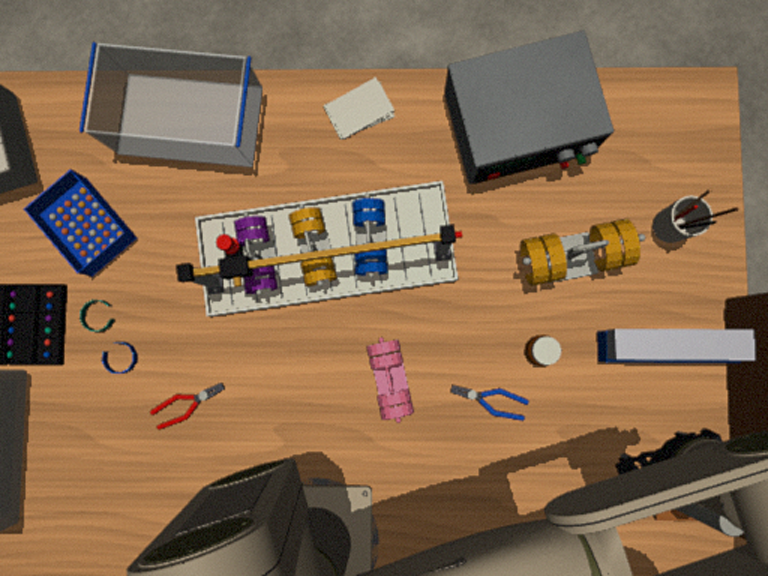

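View pics/side0.png

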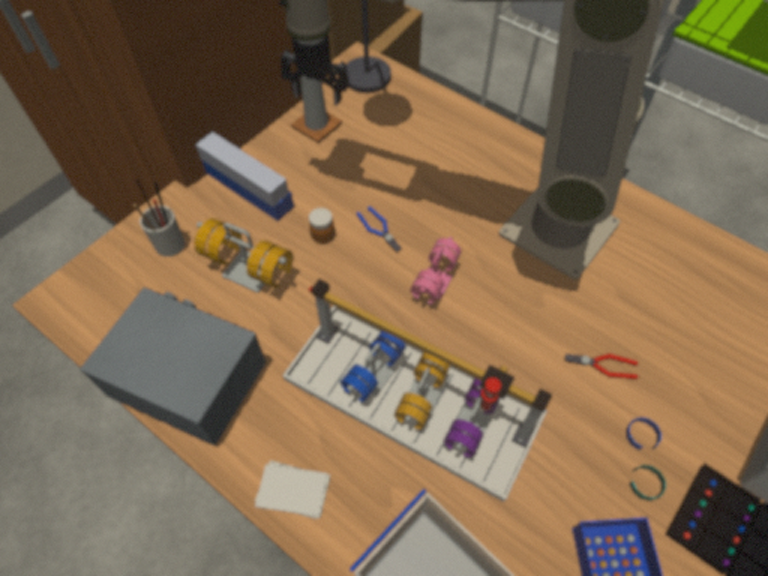

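Top view: the stand runs from (195,215) to (457,280). The cap is at (227,242). Violet is at (257,255), small gold at (313,245) and blue at (370,237). The look-alikes are the big gold rack at (580,250), the pink rack at (390,380) and the loose blue bracelet at (120,357). The target is the blue rack in the tray, the rightmost one. The hook's mouth faces +y (left), so I have to approach blue from its right (-y) side.

```bash
python3 - <<'E'
from h import *
save('ct.png',np.load('top0.npy'),(116,118,316,218),4)
save('cs.png',np.load('side0.npy'),(185,180,375,330),4)
E
```

```text
(no output)
```

View pics/ct.png

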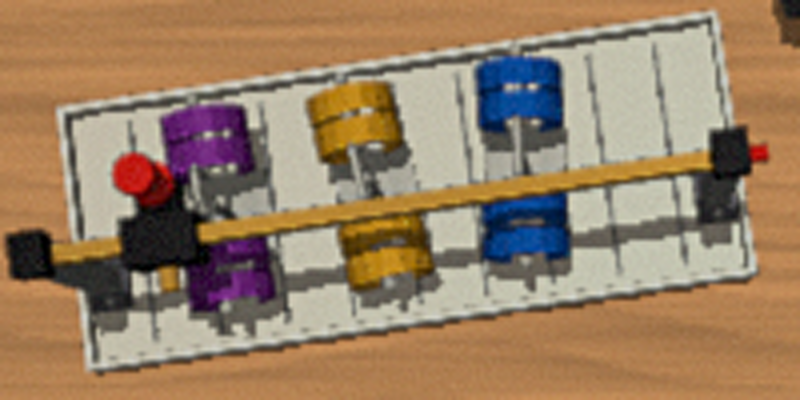

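View pics/cs.png

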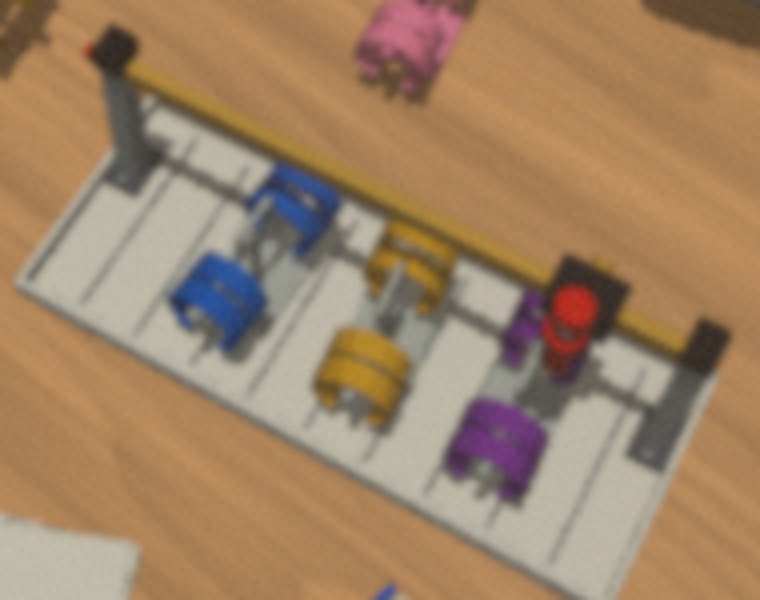

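```bash
python3 - <<'E'
from h import *
T=lambda x,y:(116+x/4,118+y/4)
S=lambda x,y:(185+x/4,180+y/4)
C=[atz('top',*T(*p),24) for p in[(58,108),(715,12),(755,275),(93,370)]]
C=np.array(C);print(C.round(1));o=C.mean(0);print('o',o, [np.linalg.norm(C[i]-C[(i+1)%4]) for i in range(4)])
y=(C[0]-C[1])/np.linalg.norm(C[0]-C[1]);y2=(C[3]-C[2]);y2/=np.linalg.norm(y2);y=y+y2;y/=np.linalg.norm(y);print('yaw',np.degrees(np.arctan2(-y[0],y[1])))
CS=[atz('side',*S(*p),24) for p in [(18,285)]];print('side TR',CS)
x=np.array([y[1],-y[0],0])
f=lambda P:((P-o)@x,(P-o)@y)
c,e=tri(*T(134,175),*S(575,305));print('cap',c,e,f(c));c2=atz('top',*T(134,175),228);print(c2,f(c2),f(atz('side',*S(575,305),228)))
for p in[(28,252),(730,152)]:
  P=atz('top',*T(*p),197);print('upr',P,f(P))
# blue cuffs
for u in range(-165,166,15):
  pass
for yy in (-40,-50,-60,-70):
  P=o+yy*y; P[2]=120;a=proj('top',P);b=proj('side',P)
  print(yy,[(a[0]-116)*4,(a[1]-118)*4],[(b[0]-185)*4,(b[1]-180)*4])
save('ct2.png',np.load('top0.npy'),(226,125,266,190),9)
b=np.load('side0.npy');
A=cv2.resize(np.load('top0.npy')[125:190,222:272],None,fx=8,fy=8,interpolation=3)
B=cv2.resize(b[218:283,220:270],None,fx=8,fy=8,interpolation=3)
save('both.png',np.hstack([A,B]))
E
```

```text
[[ 629.9  242.6   24. ]
 [ 702.2 -247.9   24. ]
 [ 505.4 -276.6   24. ]
 [ 434.2  210.6   24. ]]
o [567.92317048 -17.85080902  24.        ] [np.float64(495.792735895547), np.float64(198.8728556988155), np.float64(492.34877975147043), np.float64(198.3072529586097)]
yaw 8.34871669924986
side TR [array([ 708.60454641, -237.15018152,   24.        ])]
cap [547.76264819 130.16696953 217.30421722] 3.0000458858980887 (np.float64(1.5449378479056934), np.float64(149.37644590423434))
[546.84013871 125.81113689 228.        ] (np.float64(-0.00025156867438897986), np.float64(145.2007194599724)) (np.float64(5.915116206351081), np.float64(151.32319284653124))
upr [502.05764194 201.45401422 197.        ] (np.float64(-33.32501693149813), np.float64(226.54429277686353))
upr [ 566.74521708 -246.52048395  197.        ] (np.float64(-34.36773759181464), np.float64(-226.07535562878033))
-40 [np.float64(445.3494273660756), np.float64(161.14512685241232)] [np.float64(312.9367214467561), np.float64(236.41706085129056)]
-50 [np.float64(459.802560573453), np.float64(159.05024748168557)] [np.float64(300.8247064322777), np.float64(230.11895245232176)]
-60 [np.float64(474.25788167803023), np.float64(156.95505099074387)] [np.float64(288.7648575393621), np.float64(223.84796983613637)]
-70 [np.float64(488.7153911766467), np.float64(154.85953730757387)] [np.float64(276.7568384750957), np.float64(217.60393813429084)]
```

View pics/both.png

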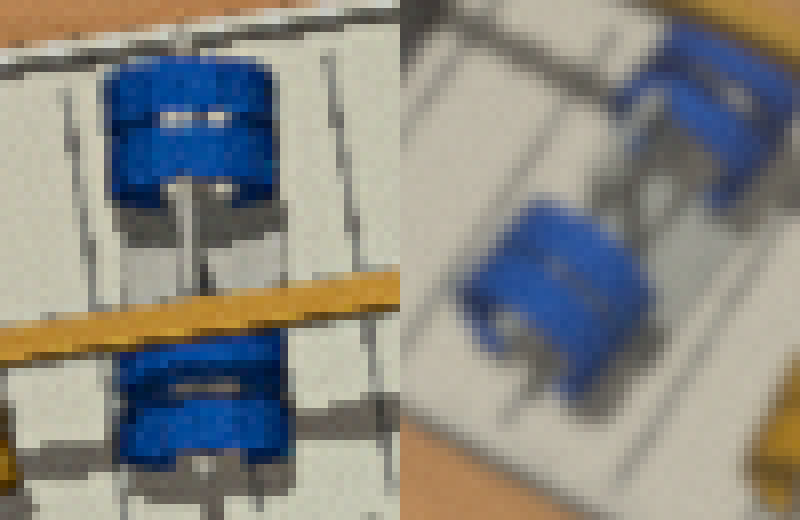

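The crops show the cap top at ct(134,175), the uprights' tops at ct(28,252) and (730,152), and the blue bail bar as a light line at about ct(519,148). That puts the blue pin near stand y = -91 and the cap at y ≈ +146, with tray and upright sizes consistent. The blue target is confirmed: smaller blue rack in the tray, rightmost.

```bash
python3 -m handwheel '[[0,0,-0.03,6.6],[0,0,-0.04,6.7],[0.021,-0.0315,0,0],[0.021,-0.0315,0,0],[0.021,-0.0315,0,0],[0.021,-0.0315,0,0],[0.021,-0.0315,0,0],[0.021,-0.0315,0,0],[0.021,-0.0315,0,0],[0.021,-0.0315,0,0]]' 0.0854 && python3 -m handwheel '[[0.021,-0.0315,0,0],[0.021,-0.0315,0,0],[0.021,-0.0315,0,0],[0.021,-0.0315,0,0],[0.021,-0.0315,0,0],[0.021,-0.0315,0,0],[0.021,-0.0315,0,0],[0.021,-0.0315,0,0],[0,0,0,0],[0,0,0,0]]'
python3 - <<'E'
from h import *
s=r.sense();print(s['tool_pos'],s['tcp_rot'],s['ft_force']);p=r.camera_params('wrist');print(p)
a=r.snapshot('wrist');np.save('w0.npy',a);save('w0.png',a,s=1.5)
E
```

```text
time: 1.1
tool_pos: [350.9, -282.7, 300.9]
tcp_rot: [-180.0, 0.0, 8.3]
ft_force: [0.2, -0.6, -0.4]
finger_gap: 85.7
grip_force: 0.0
time: 2.1
tool_pos: [480.4, -10.1, 300.7]
tcp_rot: [-180.0, 0.1, 8.4]
ft_force: [-0.0, -0.7, -0.1]
finger_gap: 85.9
grip_force: 0.0
[480.43440549 -10.07646807 300.71115308] [-1.79997670e+02  7.73040796e-02  8.41437478e+00] [-0.04731819 -0.74947947 -0.09861677]
{'fx': 297.3186396354542, 'fy': 297.3186396354542, 'cx': 258.3731364419643, 'cy': 190.79790708166686, 'mount': array([[-1.95623120e-04, -9.47392719e-01, -3.20073425e-01,
         8.20377968e+01],
       [ 9.99999680e-01,  6.28680824e-05, -7.97266504e-04,
         3.82834371e-01],
       [ 7.75446884e-04, -3.20073479e-01,  9.47392404e-01,
        -1.42597132e+02],
       [ 0.00000000e+00,  0.00000000e+00,  0.00000000e+00,
         1.00000000e+00]])}
```

View pics/w0.png

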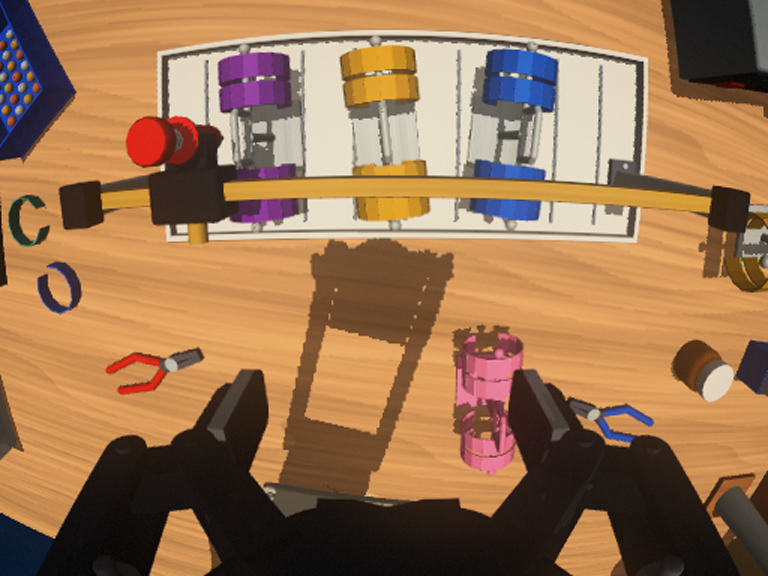

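The wrist view shows everything sharply: cap top at (147,142), and top bars at violet (237,135), gold (386,133) and blue (536,133).

```bash
cat >> h.py <<'E'
from scipy.spatial.transform import Rotation as Ro
def wz(u,v,z,pos,rpy):
    p=r.camera_params('wrist');M=np.array(p['mount'])
    a=np.array([u-p['cx'],v-p['cy']]);q=np.hypot(*a);th=q/p['fx']
    d=np.r_[a/q*np.sin(th),np.cos(th)]
    R=Ro.from_euler('xyz',rpy,degrees=True).as_matrix()
    o=R@M[:3,3]+pos;d=R@M[:3,:3]@d
    return o+d*(z-o[2])/d[2]
E
python3 - <<'E'
from h import *
s=([480.434,-10.076,300.711],[-179.9977,.0773,8.414])
W=lambda u,v,z:wz(u/1.5,v/1.5,z,*s)
for n,u,v,z in [('cap',147,142,228),('uprL',82,200,197),('uprR',731,206,197),('TL',160,52,24),('TR',647,60,24),('BR',637,241,24),('BL',167,240,24),('v',237,135,120),('g',386,133,120),('b',536,133,120),('btop',540,108,120),('bbot',532,161,120)]:
  print(n,W(u,v,z).round(1))
a=np.load('w0.npy');
A=cv2.resize(a[60:130,70:150],None,fx=5,fy=5,interpolation=3);B=cv2.resize(a[60:130,310:390],None,fx=5,fy=5,interpolation=3)
save('wc.png',np.hstack([A,B]))
E
```

```text
cap [550.  127.2 228. ]
uprL [508.8 196.2 197. ]
uprR [ 571.8 -236.6  197. ]
TL [632.5 242.4  24. ]
TR [ 703.  -246.8   24. ]
BR [ 510.9 -276.2   24. ]
BL [437.8 217.   24. ]
v [553.6 112.9 120. ]
g [566.9   3.7 120. ]
b [ 587.1 -104.9  120. ]
btop [ 606.4 -104.8  120. ]
bbot [ 565.8 -105.7  120. ]
```

View pics/wc.png

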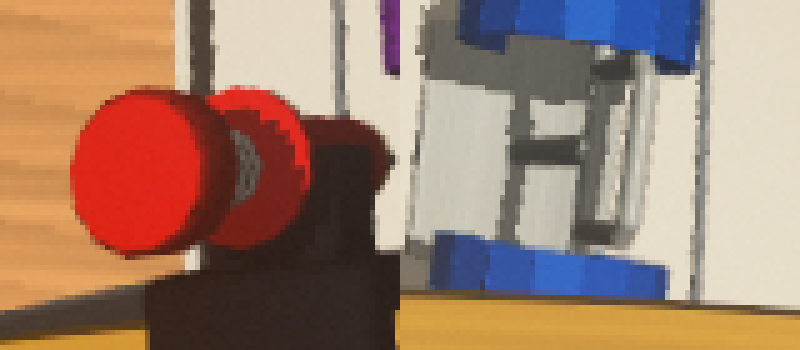

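```bash
python3 -m handwheel '[[0.0222,-0.0313,0,0],[0.0222,-0.0313,0,0],[0.0222,-0.0313,0,0],[0.0222,-0.0313,0,0],[0,0,0.02,0],[0,0,0.02,0],[0,0,0.02,0],[0,0,0,0],[0,0,0,0]]'
python3 - <<'E'
from h import *
s=r.sense();print(s['tool_pos'],s['tcp_rot'])
a=r.snapshot('wrist');np.save('w1.npy',a);save('w1.png',a,s=1.2)
E
```

```text
time: 3.05
tool_pos: [550.3, 124.7, 241.5]
tcp_rot: [180.0, 0.0, 8.2]
ft_force: [-0.2, -0.8, 0.9]
finger_gap: 85.6
grip_force: 0.0
[550.25963565 124.73882517 241.46074781] [1.79990166e+02 4.69673873e-02 8.19756507e+00]
```

View pics/w1.png

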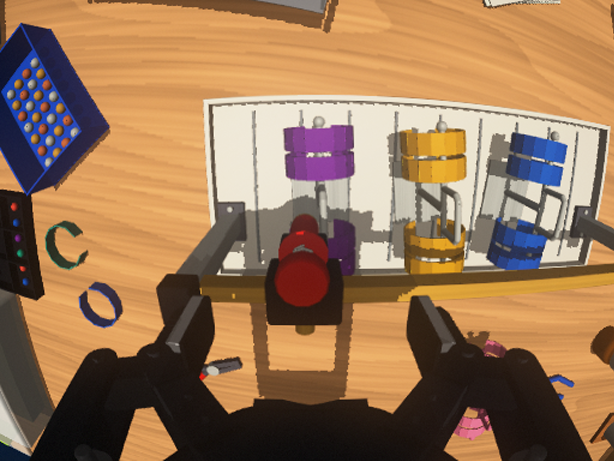

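Cap top at (303,283), centred between the fingers. I'll check its numbers before closing.

```bash
python3 - <<'E'
from h import *
s=([550.26,124.74,241.46],[179.99,.047,8.198])
for n,u,v,z in [('cap',303,283,228),('bpin',546,213,120)]: print(n,wz(u/1.2,v/1.2,z,*s))
E
```

```text
cap [551.10619201 128.10296085 228.        ]
bpin [588.55449528 -85.32144253 120.        ]
```

```bash
python3 -m handwheel '[[0.001,-0.0033,0,0],[0,0,0.014,0],[0,0,0.0145,0],[0,0,0,0],[0,0,0,0]]' && python3 -m handwheel '[[0,0,0,0],[0,0,0,0],[0,0,0,0],[0,0,0,0],[0,0,0,0],[0,0,0,0],[0,0,0,0],[0,0,0,0]]' 0.02 45
```

```text
time: 3.6
tool_pos: [550.2, 129.3, 211.5]
tcp_rot: [180.0, 0.1, 8.3]
ft_force: [-0.1, 0.6, 0.1]
finger_gap: 85.3
grip_force: 0.0
time: 4.4
tool_pos: [551.2, 129.4, 213.2]
tcp_rot: [-180.0, -0.0, 8.3]
ft_force: [-0.3, -0.4, 4.3]
finger_gap: 25.5
grip_force: 44.1
```

```bash
python3 -m handwheel '[[0,0,-0.0015,0],[0,0,0,0],[0,0,0,0]]'; python3 -m handwheel '[[0,0,-0.0015,0],[0,0,0,0],[0,0,0,0]]'
python3 - <<'E'
from h import *
a=r.snapshot('wrist');np.save('w2.npy',a);save('w2.png',a,(150,100,380,330),2.6)
E
```

```text
time: 4.7
tool_pos: [551.0, 129.4, 213.6]
tcp_rot: [-180.0, 0.0, 8.3]
ft_force: [4.5, -0.3, -4.5]
finger_gap: 25.5
grip_force: 45.0
time: 5.0
tool_pos: [550.8, 129.4, 213.7]
tcp_rot: [-180.0, 0.1, 8.3]
ft_force: [8.2, 1.4, -13.4]
finger_gap: 25.3
grip_force: 45.9
```

View pics/w2.png

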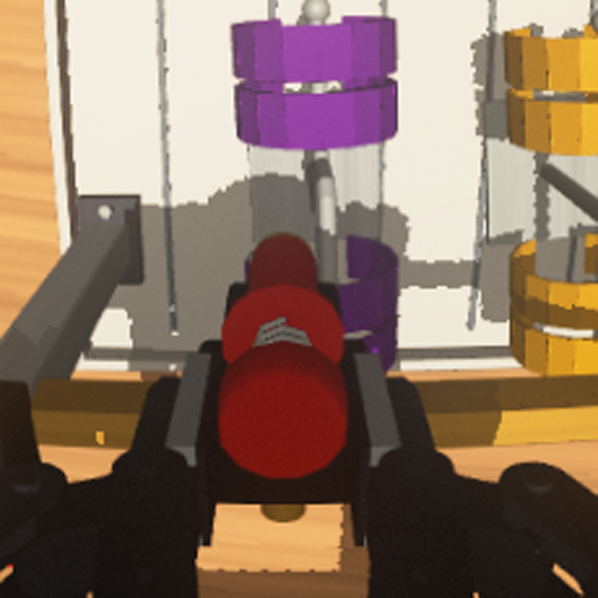

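Clean grip: pads sit either side of the cap at (283,400), and the plunger is against its top stop. I'll ease the pull and slide along the bar toward -y.

```bash
python3 -m handwheel '[[0,0,0.0018,0],[0,0,0,0],[0,0.01,0,0],[0,0.015,0,0],[0,0.015,0,0],[0,0.01,0,0],[0,0,0,0],[0,0,0,0]]'
```

```text
time: 5.85
tool_pos: [558.3, 79.3, 213.6]
tcp_rot: [180.0, -0.0, 8.2]
ft_force: [6.1, -0.1, -6.6]
finger_gap: 25.6
grip_force: 46.6
```

```bash
python3 -m handwheel '[[0,0.015,0,0],[0,0.025,0,0],[0,0.025,0,0],[0,0.025,0,0],[0,0.025,0,0],[0,0.025,0,0],[0,0.02,0,0],[0,0,0,0]]'; python3 -m handwheel '[[0,0.015,0,0],[0,0.013,0,0],[0,0,0,0],[0,0,0,0],[0,0,0,0]]'
python3 - <<'E'
from h import *
s=r.sense();print(s['tool_pos'],s['tcp_rot'])
a=r.snapshot('wrist');np.save('w3.npy',a);save('w3.png',a,(130,90,400,330),2.8)
E
```

```text
time: 6.65
tool_pos: [581.9, -80.7, 213.6]
tcp_rot: [180.0, -0.1, 8.2]
ft_force: [7.0, 0.6, -5.1]
finger_gap: 25.6
grip_force: 46.6
time: 7.15
tool_pos: [585.6, -106.1, 213.6]
tcp_rot: [-180.0, -0.0, 8.3]
ft_force: [6.3, 1.3, -5.1]
finger_gap: 25.6
grip_force: 46.6
[ 585.63671234 -106.0850599   213.61269991] [-1.79976661e+02 -3.96122847e-02  8.28513994e+00]
```

View pics/w3.png

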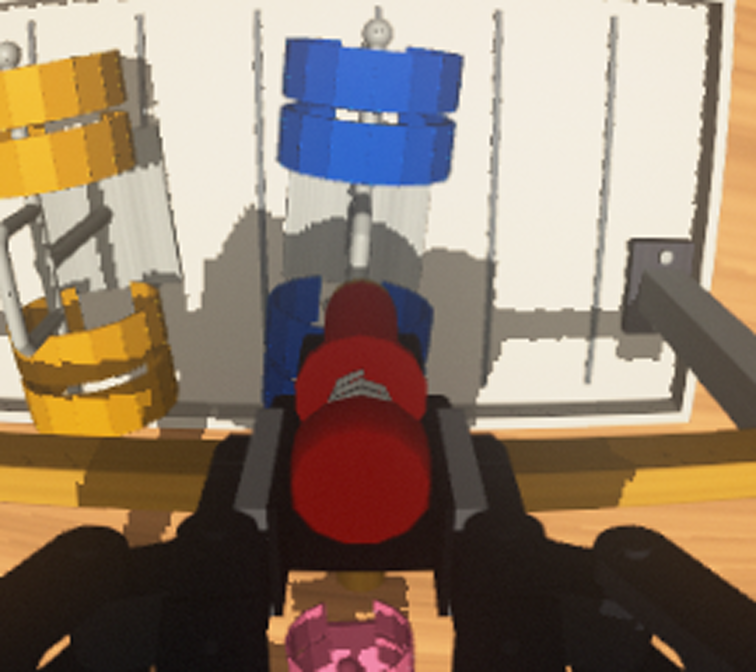

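The pin line lies at image column 258, which is the tool's centre plane. So the grabber is right above the blue pin (to under 1 mm); the engaged position is 0.5 mm further -y from here. I'll go 29 mm beyond, then press.

```bash
python3 -m handwheel '[[0,0.015,0,0],[0,0.014,0,0],[0,0,0,0],[0,0,0,0],[0,0,0,0]]';python3 -m handwheel '[[0,0,0.005,0],[0,0,0.005,0],[0,0,0.005,0],[0,0,0.004,0],[0,0,0,0],[0,0,0,0],[0,0,0,0]]'
```

```text
time: 7.7
tool_pos: [589.9, -134.7, 213.6]
tcp_rot: [-180.0, -0.0, 8.3]
ft_force: [6.8, -0.4, -6.2]
finger_gap: 25.3
grip_force: 46.6
time: 8.4
tool_pos: [590.1, -134.9, 196.4]
tcp_rot: [180.0, -0.1, 8.3]
ft_force: [1.3, 0.9, 6.1]
finger_gap: 25.3
grip_force: 47.7
```

```bash
python3 -m handwheel '[[0,0,0.003,0],[0,0,0,0],[0,0,0,0]]';python3 -m handwheel '[[0,0,0.0015,0],[0,0,0,0],[0,0,0,0]]'
python3 -m handwheel '[[0,0,0.001,0],[0,0,0,0],[0,0,0,0]]'
```

```text
time: 8.7
tool_pos: [590.1, -135.0, 193.5]
tcp_rot: [179.9, -0.1, 8.3]
ft_force: [2.0, 0.6, 7.5]
finger_gap: 25.4
grip_force: 47.7
time: 9.0
tool_pos: [590.1, -135.0, 192.0]
tcp_rot: [179.9, -0.1, 8.3]
ft_force: [0.6, 0.2, 7.0]
finger_gap: 25.4
grip_force: 47.7
time: 9.3
tool_pos: [590.2, -135.1, 191.5]
tcp_rot: [179.9, -0.1, 8.3]
ft_force: [-0.4, 0.0, 9.0]
finger_gap: 25.8
grip_force: 47.9
```

```bash
python3 -m handwheel '[[0,-0.005,0,0],[0,-0.005,0,0],[0,-0.005,0,0],[0,0,0,0],[0,0,0,0]]';python3 -m handwheel '[[0,-0.005,0,0],[0,-0.004,0,0],[0,-0.003,0,0],[0,-0.0015,0,0],[0,0,0,0],[0,0,0,0]]'
python3 - <<'E'
from h import *
s=r.sense();print(s['tool_pos'],s['tcp_rot'],s['ft_force'])
np.save('w4.npy',r.snapshot('wrist'));np.save('side4.npy',r.snapshot('side'))
E
```

```text
time: 9.8
tool_pos: [588.0, -120.1, 191.4]
tcp_rot: [179.9, -0.1, 8.3]
ft_force: [-0.6, 0.7, 9.0]
finger_gap: 25.2
grip_force: 47.9
time: 10.4
tool_pos: [586.0, -106.8, 191.4]
tcp_rot: [179.9, -0.1, 8.3]
ft_force: [-0.4, 0.1, 9.2]
finger_gap: 25.4
grip_force: 47.9
[ 585.99475789 -106.79769237  191.41476412] [ 1.79939012e+02 -1.30469522e-01  8.29673836e+00] [-0.38201467  0.13459355  9.2023779 ]
```

```bash
python3 - <<'E'
from h import *
def blue(a):
    a=a.astype(int);return ((a[:,:,2]>a[:,:,0]+50)&(a[:,:,2]>a[:,:,1]+40))
for f in('side0','side4'):
    m=blue(np.load(f+'.npy'))[235:275,225:252];v,u=np.nonzero(m);print(f,m.sum(),u.mean()+225,v.mean()+235)
# wrist: outer cuff pair top part, world xy at z~70
for f,s in(('w3',([585.637,-106.085,213.613],[-179.977,-.04,8.285])),('w4',([585.995,-106.798,191.415],[179.939,-.13,8.297]))):
    m=blue(np.load(f+'.npy'));m[157:]=0;m[:,:200]=0;m[:,320:]=0;v,u=np.nonzero(m);print(f,m.sum(),wz(u.mean(),v.mean(),85,*s))
# bail bar column in w4: print brightness rows
a=np.load('w4.npy').astype(int)
for row in range(155,200,6):print(row,a[row,245:272].mean(1).astype(int))
E
```

```text
side0 219 239.84018264840182 252.46118721461187
side4 238 239.9747899159664 252.78991596638656
w3 2755 [ 634.5499391  -101.72504224   85.        ]
w4 3014 [ 636.07201415 -101.33627082   85.        ]
155 [120 121 120 120 120 119 119 119 119 120 120 120 119 120 118 118 119 118
 119 119 118 118 117 119 119 119 118]
161 [208 210 211 206 192 191 186 175 115 111 116 135 151 150 107 109 109 108
 122 125 126 124 127 117 118 120 119]
167 [207 208 207 204 205 207 206 195 125  72  82  86  91  91  92  89 110 203
 206 210 204 203 204 200 196 196 201]
173 [105 107 105 104 105 106 103  99  77  84  81  99 129 131 121  95  85  95
 106 106 110 145 144 152 195 197 202]
179 [104 105 103 104 104 102 100  83  75 108 148 172 183 182 175 161 129  94
 105 104 103 103 100 100 100 103 102]
185 [103 103 102 101 102 101  98  72  83 146 182 199 208 202 190 163 109 105
 102 100 102 102  99  98 102 101 102]
191 [100 100 100 100 100 100 100  96  83  93 101 105 103 102  95  87  99 102
 100 101  99  98  98  99 101 100 101]
197 [103  83  80  84  90  92  91  83  86  98 102 104 100  97  89  83  94  94
  93  93  92  84  82  78  91  99 101]
```

```bash
python3 -m handwheel '[[0,0,-0.002,0],[0,0,-0.002,0],[0,0,-0.002,0],[0,0,-0.002,0],[0,0,0,0],[0,0,0,0]]';python3 -m handwheel '[[0,0,-0.002,0],[0,0,-0.002,0],[0,0,-0.0015,0],[0,0,-0.0015,0],[0,0,-0.0015,0],[0,0,0,0],[0,0,0,0]]';python3 -m handwheel '[[0,0,-0.001,0],[0,0,-0.001,0],[0,0,-0.001,0],[0,0,0,0],[0,0,0,0]]'
```

```text
time: 11.1
tool_pos: [585.9, -106.8, 198.8]
tcp_rot: [180.0, -0.1, 8.3]
ft_force: [1.5, 0.6, 6.4]
finger_gap: 25.1
grip_force: 47.6
time: 11.8
tool_pos: [585.7, -106.6, 206.2]
tcp_rot: [180.0, -0.1, 8.3]
ft_force: [5.0, 0.7, 3.8]
finger_gap: 25.5
grip_force: 47.4
time: 12.3
tool_pos: [585.7, -106.6, 209.1]
tcp_rot: [180.0, -0.1, 8.3]
ft_force: [6.3, -0.4, 3.1]
finger_gap: 25.9
grip_force: 47.4
```

```bash
python3 -m handwheel '[[0,0,-0.0007,0],[0,0,-0.0007,0],[0,0,0,0],[0,0,0,0]]';python3 -m handwheel '[[0,0,-0.0006,0],[0,0,-0.0002,0],[0,0,0,0],[0,0,0,0]]'
```

```text
time: 12.7
tool_pos: [585.7, -106.5, 210.4]
tcp_rot: [180.0, -0.0, 8.3]
ft_force: [6.1, -0.4, 2.5]
finger_gap: 25.2
grip_force: 47.3
time: 13.1
tool_pos: [585.7, -106.5, 211.0]
tcp_rot: [-180.0, -0.0, 8.3]
ft_force: [7.0, -0.1, 1.2]
finger_gap: 25.2
grip_force: 47.2
```

```bash
python3 -m handwheel '[[0,0,0,0],[0,0,0,0],[0,0,0,0],[0,0,0,0],[0,0,0,0],[0,0,-0.01,0],[0,0,-0.02,0],[0,0,-0.03,0],[0,0,-0.03,0],[0,0,0,0]]' 0.06; python3 -m handwheel '[[-0.03,0,0,0],[-0.04,0,0,0],[-0.04,0,0,0],[0,0,0,0],[0,0,0,0],[0,0,0,0]]'
python3 - <<'E'
from h import *
s=r.sense();print(s['tool_pos'],s['tcp_rot'],s['ft_force'])
w=r.snapshot('wrist');np.save('w5.npy',w);b=r.snapshot('side');np.save('side5.npy',b);save('w5.png',w);save('side5.png',b,(195,190,350,310),4)
def blue(a):
    a=a.astype(int);return ((a[:,:,2]>a[:,:,0]+50)&(a[:,:,2]>a[:,:,1]+40))
for f in('side0','side5'):
    m=blue(np.load(f+'.npy'))[225:275,222:252];v,u=np.nonzero(m);print(f,m.sum(),u.mean()+222,v.mean()+225)
def stats(a,name):
    a=a.astype(int);R,G,B=a[...,0],a[...,1],a[...,2]
    for n,m in(('gold',(R>140)&(G>90)&(B<60)),('viol',(R>G+40)&(B>G+40)),('red',(R>150)&(G<60)&(B<60))):
        m=m.copy();m[:215]=0;m[310:]=0;m[:,:250]=0;m[:,350:]=0;v,u=np.nonzero(m);print(name,n,m.sum(),u.mean(),v.mean())
stats(np.load('side0.npy'),'s0');stats(b,'s5')
print(proj('side',[586,-106,120]),proj('side',[586,-106,132]))
E
```

```text
time: 14.1
tool_pos: [587.4, -107.2, 308.1]
tcp_rot: [179.8, -0.5, 8.3]
ft_force: [1.0, 0.4, 0.9]
finger_gap: 60.2
grip_force: 0.0
time: 14.7
tool_pos: [477.2, -122.5, 301.7]
tcp_rot: [180.0, -0.1, 8.3]
ft_force: [0.7, -0.2, -0.3]
finger_gap: 59.6
grip_force: 0.0
[ 477.16341146 -122.52015261  301.66439056] [ 1.79979846e+02 -6.11019762e-02  8.28981343e+00] [ 0.68615205 -0.16435437 -0.33957894]
side0 221 239.93665158371041 252.23529411764707
side5 238 240.11764705882354 250.51680672268907
s0 gold 385 284.6233766233766 255.85974025974025
s0 viol 205 310.38048780487804 286.7268292682927
s0 red 63 328.25396825396825 256.12698412698415
s5 gold 400 284.9575 256.77
s5 viol 280 313.63928571428573 281.3071428571429
s5 red 7 250.42857142857142 216.28571428571428
(np.float64(247.368342094281), np.float64(232.68232591837292)) (np.float64(247.28166558512476), np.float64(230.7648139720783))
```

```bash
python3 - <<'E'
from h import *
from scipy import ndimage as nd
for f,s in(('w0',([480.434,-10.076,300.711],[-179.9977,.0773,8.414])),('w5',([477.163,-122.52,301.664],[179.98,-.061,8.29]))):
    a=np.load(f+'.npy').astype(int);R,G,B=a[...,0],a[...,1],a[...,2]
    for n,m in(('gold',(R>140)&(G>90)&(B<70)&(R-B>110)),('viol',(R>G+40)&(B>G+50)),('blue',(B>R+50)&(B>G+40)),('red',(R>150)&(G<60)&(B<60))):
        m=m.copy();m[200:]=0;L,k=nd.label(m)
        for i in range(1,k+1):
            v,u=np.nonzero(L==i)
            if len(v)>150:
                z=226 if n=='red' else 80
                print(f,n,len(v),(round(u.mean()),round(v.mean())),wz(u.mean(),v.mean(),z,*s)[:2].round(1),'w',np.ptp(u),np.ptp(v))
E
```

```text
w0 gold 721 (251, 39) [626.8  19.9] w 47 20
w0 gold 745 (253, 59) [603.4  13.9] w 47 20
w0 gold 327 (262, 113) [539.2  -5.9] w 45 9
w0 gold 4173 (300, 129) [526.8 -55.3] w 324 27
w0 gold 360 (83, 132) [488.8 235.3] w 32 13
w0 viol 540 (165, 44) [611.9 125.8] w 38 19
w0 viol 595 (167, 62) [588.2 119.6] w 41 18
w0 viol 255 (177, 141) [490.6  95. ] w 28 14
w0 blue 660 (10, 52) [608.1 398.9] w 28 97
w0 blue 665 (350, 42) [646.8 -98.6] w 43 21
w0 blue 686 (348, 60) [622.7 -99.9] w 43 21
w0 blue 363 (339, 114) [ 554.3 -100.8] w 42 12
w0 blue 496 (339, 139) [ 523.1 -106.8] w 42 13
w0 red 652 (97, 94) [550.3 129.5] w 25 32
w5 gold 625 (164, 30) [628.   17.4] w 43 22
w5 gold 638 (166, 48) [604.7  11.4] w 43 22
w5 gold 2490 (114, 111) [518.2  75.3] w 229 36
w5 gold 449 (369, 107) [ 568.2 -251.4] w 41 14
w5 gold 595 (174, 124) [508.9 -11.5] w 43 17
w5 gold 182 (258, 132) [ 512.4 -117.6] w 11 15
w5 gold 728 (473, 152) [ 544.2 -439.9] w 21 52
w5 gold 652 (489, 152) [ 551.4 -476.5] w 20 51
w5 viol 448 (91, 41) [612.7 122.6] w 34 19
w5 viol 476 (92, 58) [589.1 116.5] w 33 17
w5 viol 422 (97, 129) [492.2 100.6] w 34 16
w5 blue 774 (261, 22) [ 648.6 -101.2] w 49 21
w5 blue 598 (259, 40) [ 625.4 -101.9] w 50 21
w5 red 623 (261, 58) [ 585.  -108.9] w 34 33
```

```bash
python3 -c "
from bench import r
print(r.hand_in())"
```

```text
the job is handed in; nothing more can be done
None
```

The blue rack is hung and clamped on the grabber, about 12 mm up by the side camera and 2.6 mm of plunger travel. The gold and violet racks are still in place within measuring error. I handed the job in with the arm clear, at about 15 s; the final check was numeric only, as all 10 picture views were used.

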